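# Nip the flower pack in the ratchet press

### The arm

A 6-joint arm with a two-finger parallel gripper is mounted at the origin on the work surface. World frame = base frame: x ahead of the robot, y to its left, z up, the work surface at z = 0. Lengths are in mm, angles in degrees, forces in N, time in s.
With the tool pointing down it reaches from about 300 to 875 mm from the base axis. Payload 4.2 kg.
Tool frame: the origin (TCP) lies at the very end of the fingers, on their centre line; the grasp point (between the pads) lies manip.grip_point_offset behind it (manip.grip_point_offset is the distance from the TCP to the grasp point, in mm); z points along the fingers, y is the line along which they close (so a half turn about z gives the same grasp; the last joint's range is limited). The gripper opens to 85 mm and grips with 20 to 120 N. Pads are 22 mm wide; open, the fingers measure 114 mm over their backs; the gripper's body (76 mm by 85 mm) begins 54 mm behind the grasp point. The pads swing forward as they close: fully open they stand 13 mm farther back than shut.
Start: joints at [64.4, 18.312, 89.639, -0, 72.044, -1.146], TCP at [238.031, 523.434, 231.338] pointing down, gripper open.
Joint ranges: [-177.97, 177.97], [-48.28, 115.42], [12.27, 149.76], [-77.06, 257.06], [2.81, 150.46], [-146.56, 146.56]. Speed limits (degrees/s): [147.25, 147.25, 180, 180, 180, 180].

### API

Orientations are given as a 3x3 rotation matrix whose columns are the frame's x, y, z axes.
In Python, from station import telemetry, vision, ticket, manip gives the robot as it stands.
- The arm moves only by the shell command python3 -m creep 'ROWS'. ROWS is JSON, a list of rows, each a list of 7 numbers: the shift along the tool's x, y, z in mm, then the turn, a rotation vector about the tool's x, y, z in rad, then the opening, from 0 (shut) to 1 (fully open). In form: [[x, y, z, wx, wy, wz, hand], ...]. A call has exactly 10 rows; each row shifts and turns the commanded pose from where the row before left it, along the tool's axes as they then stand; what a row does not reach is not made up. A row lasts 1/8 s, in which the tool goes at most 62.5 mm and 10.7 degrees, less where a joint would pass 70% of its speed; a pose out of reach is approached as far as the arm can. A call is refused whole if a number of a shift passes 62.5 or a number of a turn 0.188, either way. A call with a gripper value outside its range is refused whole. The fingers move at their own pace and stop on an object; the grip force is fixed at half the most. Time passes only in rows, so rows that do not move let the fingers close, or fill a call up. It gives the time, the measured TCP pose, the force, the opening and the grip force at its end, in the units of the state.
- telemetry.state(): the state, without advancing time (a new reading comes with each control period).
- vision.capture(name): name is "scene" or "top"; returns (picture, depth): 480x640x3 uint8, red, green, blue; 480x640 float32, mm along the optical axis (not along the pixel's ray), 0 where there is no reading.
- vision.camera_params(name): a dict with "fx", "fy", "cx", "cy" (pixels), "R" (3x3) and "t" (3): a world point X has camera coordinates R X + t. Camera axes: x right, y down, z forward; pixel columns grow to the right and rows downward; lengths in mm; the calibration is good to about 2 mm. A picture is of the moment at which its call begins. camera_params takes no time and is no camera call.
- ticket.close_job(): hands the job in; it is judged then, once.
The state is a dict: "clock": time; "joint_positions": joint angles; "dq": joint speeds; "joint_torque": joint torques, N m; "ee_pos": TCP position; "tool_rot": TCP orientation; "ft_force": force on the tool from outside, world axes, zero at the start; "torque": the same for the moment, N m; "gripper_width": finger opening in mm; "finger_force": force on a finger pad.
Only numpy, scipy, OpenCV 4.12 (cv2) and the standard library are available. Lean on these libraries where they do the work, as an engineer would, in place of code of your own. Each camera call takes 0.05 s, during which the arm holds its last target. There are 200 camera calls.

### The job

Nip the flower pack in the bench press: first swing the folded black handle fully out until it stands square to the lever, then pull the lever up by it to its third notch and no further, so that the platen comes down on the pack, and let go so that the ratchet alone holds it. Then press the release button at the back of the ratchet so that the lever swings all the way back down, leave the handle unfolded, and do not disturb the things around the press.

Things in the scene. Friction and masses are not known exactly. Their poses are not given: they have to be found in the camera images.
- press: Grey bench press, fixed. Base plate 220 (x) by 300 (y) by 20 mm, centred at x=0, y=+20 mm. Origin on the table, front faces -x. A C frame 205 mm high with the bed, wooden flower pack and steel platen stands on the +y half (y 0 to 150 mm); the ratchet with the lever is at the -y side, in the plane y=-90 mm. Includes lever, handle and button.
- lever (a joint): Angle of the steel lever (12 mm wide, 14 mm thick), rad: 0 = down, level, pointing from its pivot to the press's -x; grows as the tip rises, about the press's +y axis, to 1.3. Spring and weight pull it down: 3 to 5 N at the handle, to 8 N as a tooth clicks over. Notches at 0.28, 0.56, 0.84 (third), 1.12: let go, it sinks back on to the last one passed (within 0.03).
- handle (a joint): Fold angle of the handle, rad: 0 = folded over the lever, pointing from its tip to the pivot; 1.571 = unfolded against its stop, square to the lever, pointing to the press's -y (away from the C frame). Starts 0 to 0.5. Axis perpendicular to the lever (vertical while the lever is down). Stiff: stays where left, needs about 2.5 N at 70 mm.
- release (a joint): Travel of the release button, m: 0 = out, 0.008 = fully down. Sprung: 3 N to start, 6 N fully down, some 1 N more while the lever is held. It frees the lever beyond about 0.005; keep it down until the lever is down, or a lower notch catches it. Springs back when let go; bobs at each click as the lever rises.
- lever_pivot (a point): Point on the lever's hinge axis (which runs along the press's y), at x=+40, y=-90, z=+75 mm of the press, in the middle plane of the lever.
- handle_hinge (a point): Centre of the handle's fold hinge at the lever's tip, on the handle's axis: 130 mm from the pivot along the lever and 28 mm to the lever's upper side, so 103 mm above the table while the lever is down. The lever's upper face lies 21 mm below this axis.
- handle_mid (a point): Middle of the black round handle, 60 mm from its hinge along the handle's axis. The handle is a cylinder of 22 mm diameter from 20 to 98 mm from the hinge; folded, 10 mm of air lie between it and the lever. It does not spin on its own axis: gripped, it turns between the fingers as the lever rises.
- release_top (a point): Centre of the top face of the black rectangular release button (30 mm along x, 26 mm along y), 104 mm above the table when out, 18 mm above the ratchet's cheeks, at x=+90, y=-90 mm of the press, behind the pivot as seen from the robot. It is pressed straight down.
- twine: Bystander: ball of pale twine, 64 mm across, 58 mm high; origin under its centre.
- bowl: Bystander: white ceramic bowl, 110 mm across, 50 mm high; origin under its centre.
- jar: Bystander: amber glass jar with a steel cap, 64 mm across, 100 mm high; origin under its centre.
- brush: Bystander: paint brush, 190 mm long, lying along its x axis; origin under its middle.
- brayer: Bystander: hand roller with a 100 mm rubber roll and wooden grip, about 180 mm long along its x axis, 36 mm high; origin on the table.
- mug: Bystander: blue ceramic mug, 80 mm across, 90 mm high; origin under its centre.

How it is judged (in metres and radians):
On the way, in this order (a step that is already met when the one before it is completed fails the run):
1. the handle is unfolded, square to the lever, with the lever still down (value of joint handle above 1.4 rad and value of joint lever below 0.12 rad), for 0.2 s.
2. the lever rests on its third notch, held by the ratchet alone, handle still unfolded, fingers off the press, button out (value of joint lever between 0.76 and 0.92 rad and velocity of joint lever between -0.1 and 0.1 rad/s and value of joint handle above 1.2 rad and value of joint release below 0.002 m and contact force between the fingers and press below 0.3 N), for 0.3 s.
3. the release button is pressed by the fingers (value of joint release above 0.004 m and contact force between the fingers and press above 1 N), for 0.04 s.
At the end, for the whole second after the job is handed in: The lever is back down on its stop (within 0.06 rad) and at rest, the handle still unfolded (beyond 1.2 rad), the release button out (within 2 mm) (value of joint lever below 0.06 rad and value of joint handle above 1.2 rad and value of joint release below 0.002 m and velocity of joint lever below 0.1 rad/s); the robot touches nothing.
It fails at once if the lever is pulled past the third notch, up to the fourth (beyond 1.07 rad) (value of joint lever above 1.07 rad).
It fails at once if a bystander is pushed more than 40 mm from its place (distance of any of twine, bowl, jar, brush, brayer, mug from where it was at the start of the episode above 0.04 m).
It also fails if it takes over 54 s, if anything falls off the work surface, if the arm or the gripper's body presses on something with over 40 N, if the wrist force passes 120 N, or if a joint passes its speed limit or range.

## Working session

There is one attempt and no reset: what is moved stays moved. The work goes in short steps, Python scripts to look and compute and a shell command to move; the robot and the scene stay as the last step left them, time stands still between calls to the robot, and variables do not carry over. Pictures are saved under pics/ and viewed, at most 10 in all, crops included, and the job is handed in when it is done.

```bash
ls; mkdir -p pics
python3 - <<'E'
from station import telemetry, vision, manip
import cv2,numpy as np
s=telemetry.state();print(s, manip.grip_point_offset)
for n in("scene","top"):
    p,d=vision.capture(n);cv2.imwrite(f"pics/{n}0.png",p[:,:,::-1]);np.save(f"pics/{n}0.npy",d)
    print(n,vision.camera_params(n))
E
```

```text
pics
{'clock': 0.0, 'joint_positions': array([ 6.43996532e+01,  1.83510049e+01,  8.97062190e+01, -1.86676896e-03,
        7.20428758e+01, -1.14598660e+00]), 'dq': array([ 0.04299212, -0.00686168, -0.00876665, -0.00751788, -0.10236218,
       -0.01686205]), 'joint_torque': array([ 1.81878382e-03, -4.15538120e+01, -2.34163445e+01,  2.72023508e-04,
        8.19888868e-03, -4.53534767e-06]), 'ee_pos': array([237.83763596, 522.98964781, 230.48989325]), 'tool_rot': array([[-9.10295480e-01,  4.13958465e-01, -7.26940971e-04],
       [ 4.13959103e-01,  9.10294093e-01, -1.58894985e-03],
       [ 3.97083063e-06, -1.74733770e-03, -9.99998473e-01]]), 'ft_force': array([-0.33564293,  0.3082383 ,  0.35751048]), 'torque': array([ 0.03877746, -0.03938675,  0.02139636]), 'finger_force': 0.0, 'gripper_width': 85.33022296619049} 18.700000000000003
scene {'fx': 620.6482681291429, 'fy': 620.6482681291429, 'cx': 314.64497401105695, 'cy': 240.39995967781707, 'R': array([[ 0.12998717,  0.99149017,  0.00711187],
       [ 0.69019828, -0.0853327 , -0.71857127],
       [-0.71184948,  0.09831365, -0.69541696]]), 't': array([ -86.56911776, -312.44500458, 2000.87241181])}
top {'fx': 563.7971898016407, 'fy': 563.7971898016407, 'cx': 314.6647963678258, 'cy': 229.81616190660645, 'R': array([[-0.0120783 , -0.9998966 , -0.00780445],
       [-0.98284556,  0.01330811, -0.18394974],
       [ 0.18403458,  0.00544876, -0.98290467]]), 't': array([  48.3254206 ,  549.79285914, 1463.90940687])}
```

View pics/scene0.png

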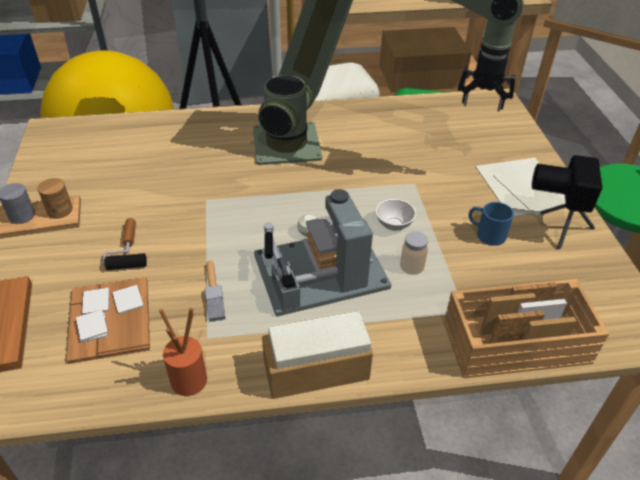

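View pics/top0.png

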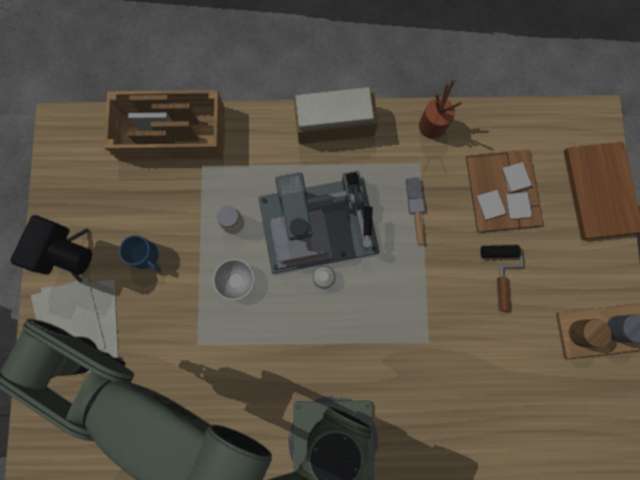

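The scene picture shows the press in the middle of the cloth. In the top view its base corners are near (260,197), (365,180), (377,257) and (272,272), the black handle is at about (367,220) and the button at (352,178). Twine is at (324,277), bowl (234,281), jar (229,217), brush (416,210). Next I enlarge the press and measure it.

```bash
cat > h.py <<'E'
import numpy as np,cv2
from station import vision,telemetry
def ray(n,u,v,z):
    c=vision.camera_params(n);R=np.array(c["R"]);t=np.array(c["t"])
    d=R.T@np.array([(u-c["cx"])/c["fx"],(v-c["cy"])/c["fy"],1]);o=-R.T@t
    return o+d*(z-o[2])/d[2]
def pts(n,d):
    c=vision.camera_params(n);v,u=np.mgrid[:480,:640]
    P=np.stack([(u-c["cx"])/c["fx"]*d,(v-c["cy"])/c["fy"]*d,d],-1)
    return (P-np.array(c["t"]))@np.array(c["R"])
def proj(n,X):
    c=vision.camera_params(n);q=np.array(c["R"])@X+np.array(c["t"])
    return q[0]/q[2]*c["fx"]+c["cx"],q[1]/q[2]*c["fy"]+c["cy"]
E
python3 - <<'E'
from h import *
p=cv2.imread("pics/top0.png");d=np.load("pics/top0.npy");P=pts("top",d)
print(d[220:225,300:303])
a=cv2.resize(p[160:290,250:390],None,fx=5.7,fy=4.6,interpolation=cv2.INTER_CUBIC)
a=cv2.resize(p[160:290,250:390],(640,594),interpolation=cv2.INTER_CUBIC)
cv2.imwrite("pics/topc.png",cv2.convertScaleAbs(a,alpha=2.2))
for u,v in[(260,197),(365,180),(377,257),(272,272)]:print(ray("top",u,v,20).round())
for u,v in[(352,178),(367,212),(367,222),(367,240),(365,245)]:print(u,v,P[v,u].round(),ray("top",u,v,103).round())
g=p.max(2)<28; m=np.zeros_like(g);m[165:260,340:385]=1
n,l,s,c=cv2.connectedComponentsWithStats((g&m).astype(np.uint8))
for i in range(1,n):
  if s[i][4]>15:
    q=P[l==i];print(s[i],c[i],np.median(q,0).round(),ray("top",*c[i],104).round())
E
```

```text
[[1350.3083 1352.584  1355.2573]
 [1353.8335 1352.9146 1348.7413]
 [1351.4684 1351.2314 1350.9706]
 [1350.3158 1345.9512 1350.7457]
 [1350.5894 1345.8771 1350.0999]]
[651. 192.  20.]
[ 696. -101.   20.]
[ 479. -127.   20.]
[442. 158.  20.]
352 178 [678. -59. 104.] [678. -59. 103.]
367 212 [584. -95. 112.] [586. -96. 103.]
367 222 [559. -95. 108.] [559. -95. 103.]
367 240 [510. -93. 114.] [512. -94. 103.]
365 245 [497. -87. 117.] [499. -88. 103.]
[347 173  12  12  99] [352.37373737 178.66666667] [677. -59. 102.] [676. -60. 104.]
[363 207   9  28 176] [367.59659091 219.61931818] [564. -97. 112.] [566. -97. 104.]
```

View pics/topc.png

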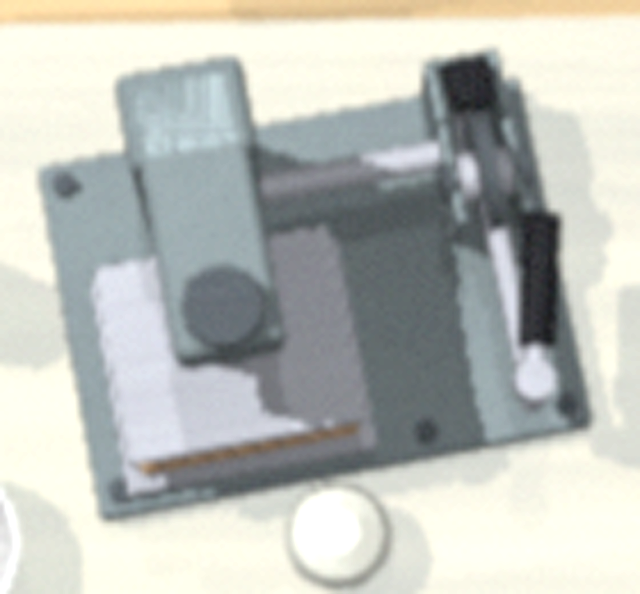

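The crop shows the button at crop (468,83), the silver hinge cap at (537,378), and the black handle along x≈540 from row 212 to 345, folded with a small angle to the -y side. Plate corners are at (40,170), (105,515) and (590,425). Next I fit the press pose.

Run:
```python
from h import *
from scipy.optimize import least_squares
k=140/640; f=lambda u,v:(250+u*k,160+v*k)
obs=[((-110,170,20),f(42,172)),((-110,170,20),None),((90,-90,104),(352.4,178.3)),((-90,-90,115),f(537,378))]
obs=[((110,170,20),f(40,168)),((-110,170,20),f(105,517)),((-110,-130,20),f(590,427)),((90,-90,104),(352.2,178.3)),((-90,-90,114),f(537,376))]
def W(p,q):
    c,s=np.cos(p[2]),np.sin(p[2]);return np.array([p[0]+c*q[0]-s*q[1],p[1]+s*q[0]+c*q[1],q[2]])
r=lambda p:np.concatenate([np.array(proj("top",W(p,q)))-uv for q,uv in obs])
s=least_squares(r,[570,30,.15],loss="soft_l1");p=s.x
print(p,np.degrees(p[2]),s.fun.reshape(-1,2).round(1))
np.save("press.npy",p)
for n,q in dict(pivot=(40,-90,75),hinge=(-90,-90,103),btn=(90,-90,104),unf_mid=(-90,-150,103),pushstart=(-20,-60,103)).items():print(n,W(p,q).round(1),proj("scene",W(p,q)))
h=W(p,(-90,-90,103));m=ray("top",367.6,219.6,110)
a=ray("top",*f(540,212),114);b=ray("top",*f(540,345),114)
print(h,m,a,b,"fold",p[2]-np.arctan2(m[1]-h[1],m[0]-h[0]),p[2]-np.arctan2(a[1]-b[1],a[0]-b[0]))
S=np.array(telemetry.state()["tool_rot"]);print("yaw turn about tool z:",np.degrees(np.arctan2(S[1,0],S[0,0]))-90-np.degrees(p[2]))
```

```text
[5.74822801e+02 1.09090777e+01 1.78783847e-01] 10.243559895372805 [[-0.8 -0.4]
 [-1.1  0.8]
 [ 1.3 -0.4]
 [ 0.8 -0.8]
 [-0.1  0.8]]
pivot [630.2 -70.5  75. ] (np.float64(283.86077542371726), np.float64(271.42362511858954))
hinge [502.3 -93.7 103. ] (np.float64(269.59557543684764), np.float64(227.76659128274946))
btn [679.4 -61.7 104. ] (np.float64(289.34914619423967), np.float64(277.92732769490215))
unf_mid [ 512.9 -152.7  103. ] (np.float64(246.30700503389042), np.float64(232.62647936729218))
pushstart [565.8 -51.7 103. ] (np.float64(288.72407048555675), np.float64(243.857431735194))
[502.2623031  -93.66134897 103.        ] [564.39787269 -96.3587903  110.        ] [598.54518736 -98.38342153 114.        ] [521.98624503 -96.12366391 114.        ] fold 0.22216879929945746 0.20829185289648808
yaw turn about tool z: 55.30217844526957
```

```bash
python3 -m creep '[[0,0,-12,0,0,0.161,0.5],[0,0,-12,0,0,0.161,0],[0,0,-12,0,0,0.161,0],[0,0,-12,0,0,0.161,0],[0,0,-12,0,0,0.161,0],[0,0,-10,0,0,0.161,0],[-45,16,0,0,0,0,0],[-45,16,0,0,0,0,0],[-45,16,0,0,0,0,0],[-45,16,0,0,0,0,0]]'; python3 -m creep '[[-48,17,0,0,0,0,0],[-48,17,0,0,0,0,0],[-48,17,0,0,0,0,0],[-48,17,0,0,0,0,0],[-48,17,0,0,0,0,0],[-48,17,0,0,0,0,0],[-48,17,0,0,0,0,0],[-48,17,0,0,0,0,0],[-48,17,0,0,0,0,0],[0,0,0,0,0,0,0]]'
cat >> h.py <<'E'
def toolpress():
    p=np.load("press.npy");s=telemetry.state();c,k=np.cos(p[2]),np.sin(p[2])
    d=np.array(s["ee_pos"])[:2]-p[:2];R=np.array(s["tool_rot"])
    print("t",round(s["clock"],2),"press xyz",round(c*d[0]+k*d[1],1),round(-k*d[0]+c*d[1],1),round(s["ee_pos"][2],1),"yawerr",round(np.degrees(np.arctan2(R[1,0],R[0,0])-np.pi/2-p[2]),2),"tilt",R[:2,2].round(4),"F",s["ft_force"].round(1),"w",round(s["gripper_width"],1))
E
python3 -c "
from h import *
toolpress();print(telemetry.state()['joint_positions'].round(1))"
```

```text
clock: 1.35
ee_pos: [333.3, 356.1, 300.9]
tool_rot: [[-0.177, 0.984, -0.0], [0.984, 0.177, -0.001], [-0.0, -0.0, -1.0]]
ft_force: [-0.4, 0.7, 0.8]
gripper_width: 0.0
finger_force: 0.0
clock: 2.6
ee_pos: [560.9, -43.2, 300.0]
tool_rot: [[-0.173, 0.985, -0.002], [0.985, 0.173, -0.0], [-0.0, -0.002, -1.0]]
ft_force: [0.5, 0.2, -0.6]
gripper_width: -0.3
finger_force: 0.0
t 2.6 press xyz -23.3 -50.7 300.0 yawerr -0.28 tilt [-0.0015 -0.0004] F [ 0.5  0.2 -0.6] w -0.3
[ -5.6  15.2  84.1  -0.   80.7 -15.5]
```

```bash
python3 -m creep '[[0,0,30,0,0,0,0],[0,0,30,0,0,0,0],[0,0,30,0,0,0,0],[0,0,30,0,0,0,0],[0,0,25,0,0,0,0],[0,0,20,0,0,0,0],[0,0,10,0,0,0,0],[0,0,0,0,0,0,0],[0,0,0,0,0,0,0],[0,0,0,0,0,0,0]]'
python3 - <<'E'
from h import *
toolpress();p,d=vision.capture("scene")
cv2.imwrite("pics/s1.png",cv2.resize(p[130:330,210:410,::-1],(600,600),interpolation=cv2.INTER_CUBIC))
print(proj("scene",np.array(telemetry.state()["ee_pos"])))
E
```

```text
clock: 3.85
ee_pos: [560.5, -40.4, 127.2]
tool_rot: [[-0.177, 0.984, 0.002], [0.984, 0.177, -0.0], [-0.0, 0.002, -1.0]]
ft_force: [-0.2, 0.4, -0.7]
gripper_width: -0.2
finger_force: 0.0
t 3.85 press xyz -23.3 -48.0 127.2 yawerr -0.04 tilt [ 0.0018 -0.    ] F [-0.2  0.4 -0.7] w -0.2
(np.float64(292.8706969360659), np.float64(234.8338256542464))
```

View pics/s1.png

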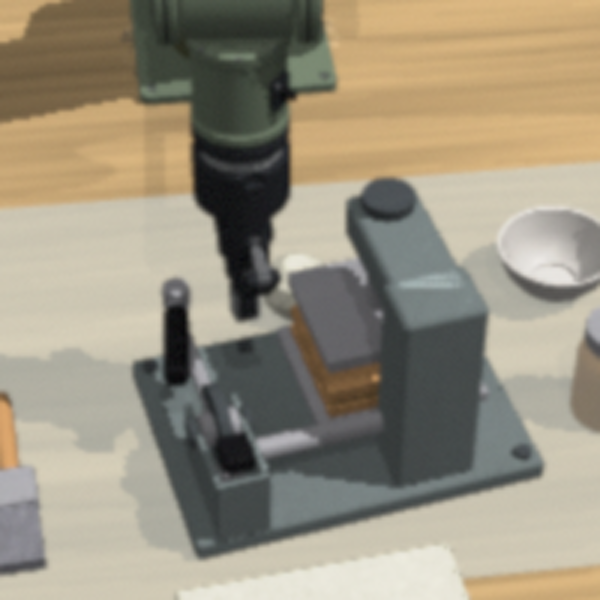

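The fingertip is at crop (245,315), beside the folded handle at (175,340) on its frame side, which matches the fit. Next I descend and push the handle round its hinge.

```bash
python3 -m creep '[[0,0,18,0,0,0,0],[0,0,18,0,0,0,0],[-14,1,0,0,0,0,0],[-14,1,0,0,0,0,0],[-10.5,0.5,0,0,0,0,0],[-10.5,0.5,0,0,0,0,0],[-10,-2.5,0,0,0,0,0],[-10,-2.5,0,0,0,0,0],[-9,-5.5,0,0,0,0,0],[-9,-5.5,0,0,0,0,0]]'
python3 -c "
from h import *
toolpress()"; python3 -m creep '[[-7,-8,0,0,0,0,0],[-7,-8,0,0,0,0,0],[-3,-5.5,0,0,0,0,0],[-3,-5,0,0,0,0,0],[0,-2,0,0,0,0,0],[0,-2,0,0,0,0,0],[0,0,0,0,0,0,0],[0,0,0,0,0,0,0],[0,0,0,0,0,0,0],[0,0,0,0,0,0,0]]'
python3 - <<'E'
from h import *
toolpress();p,d=vision.capture("scene")
cv2.imwrite("pics/s2.png",cv2.resize(p[130:330,210:410,::-1],(600,600),interpolation=cv2.INTER_CUBIC))
E
```

```text
clock: 5.15
ee_pos: [562.6, -129.0, 90.4]
tool_rot: [[-0.177, 0.984, 0.001], [0.984, 0.177, -0.0], [-0.0, 0.001, -1.0]]
ft_force: [0.6, 2.6, 0.2]
gripper_width: 0.1
finger_force: 1.2
t 5.15 press xyz -37.0 -135.5 90.4 yawerr -0.04 tilt [ 0.0007 -0.0001] F [0.6 2.6 0.2] w 0.1
clock: 6.4
ee_pos: [539.4, -153.3, 90.7]
tool_rot: [[-0.177, 0.984, 0.007], [0.984, 0.177, -0.0], [-0.002, 0.007, -1.0]]
ft_force: [8.1, 2.6, -3.6]
gripper_width: -0.4
finger_force: 4.6
t 6.4 press xyz -64.1 -155.3 90.7 yawerr -0.06 tilt [ 0.0074 -0.0003] F [ 8.1  2.6 -3.6] w -0.4
```

View pics/s2.png

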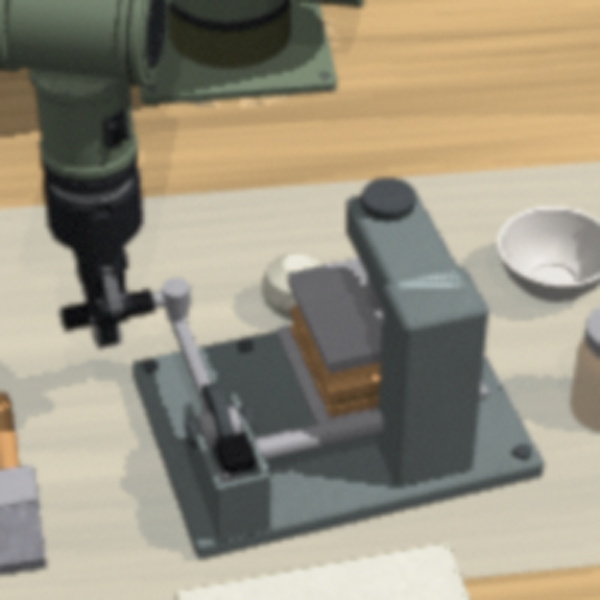

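The handle now runs from the hinge cap at crop (175,297) to (62,317), square to the lever, and 8 N shows it is against its stop. Next I back off, rise, straddle the handle and grip it.

```bash
python3 -m creep '[[0,12,0,0,0,0,0],[0,0,-25,0,0,0,0],[0,0,-30,0,0,0,0.5],[0,-19,0,0,0,0,1],[0,-19,0,0,0,0,1],[0,0,0,0,0,0,1],[0,0,20,0,0,0,1],[0,0,20,0,0,0,1],[0,0,22,0,0,0,1],[0,0,0,0,0,0,1]]'
python3 -c "
from h import *
toolpress()"
```

```text
clock: 7.7
ee_pos: [510.0, -157.8, 81.7]
tool_rot: [[-0.177, 0.984, -0.004], [0.984, 0.177, 0.001], [0.002, -0.004, -1.0]]
ft_force: [0.3, 0.0, 0.3]
gripper_width: 85.0
finger_force: 0.0
t 7.7 press xyz -93.8 -154.5 81.7 yawerr -0.02 tilt [-0.0038  0.001 ] F [0.3 0.  0.3] w 85.0
```

```bash
python3 -m creep '[[0,3,-2,0,0,0,1],[0,0,0,0,0,0,0],[0,0,0,0,0,0,0],[0,0,0,0,0,0,0],[0,0,0,0,0,0,0],[0,0,0,0,0,0,0],[0,0,0,0,0,0,0],[0,0,0,0,0,0,0],[0,0,0,0,0,0,0],[0,0,0,0,0,0,0]]'
python3 -c "
from h import *
toolpress()
for t in [.1*i for i in range(11)]: print(round(t,1),round(40-130*np.cos(t)+28*np.sin(t)+90,1),round(75+130*np.sin(t)+28*np.cos(t)-103,1))"
```

```text
clock: 8.95
ee_pos: [515.5, -157.3, 86.0]
tool_rot: [[-0.177, 0.984, 0.005], [0.984, 0.177, 0.0], [-0.001, 0.005, -1.0]]
ft_force: [5.0, 2.0, 0.5]
gripper_width: 20.3
finger_force: 58.6
t 8.95 press xyz -88.3 -155.0 86.0 yawerr -0.06 tilt [0.0047 0.0001] F [5.  2.  0.5] w 20.3
0.0 0.0 0.0
0.1 3.4 12.8
0.2 8.2 25.3
0.3 14.1 37.2
0.4 21.2 48.4
0.5 29.3 58.9
0.6 38.5 68.5
0.7 48.6 77.2
0.8 59.5 84.8
0.9 71.1 91.2
1.0 83.3 96.5
```

```bash
python3 -m creep '[[0,1.5,-6.5,0,0,0,0],[0,2,-6.3,0,0,0,0],[0,4.8,-12.5,0,0,0,0],[0,6,-11.9,0,0,0,0],[0,7.1,-11.2,0,0,0,0],[0,8.1,-10.5,0,0,0,0],[0,9.2,-9.6,0,0,0,0],[0,0,0,0,0,0,0],[0,0,0,0,0,0,0],[0,0,0,0,0,0,0]]'
cat >> h.py <<'E'
def lev(p0=(-88.3,86.0)):
    p=np.load("press.npy");s=telemetry.state();c,k=np.cos(p[2]),np.sin(p[2])
    d=np.array(s["ee_pos"])[:2]-p[:2];x=c*d[0]+k*d[1]-p0[0];z=s["ee_pos"][2]-p0[1]
    print("lever est",np.arctan2(28,-130)-np.arctan2(z+28,x-130),"r",np.hypot(z+28,x-130))
E
python3 -c "
from h import *
toolpress();lev()"
```

```text
clock: 10.2
ee_pos: [550.3, -151.1, 155.3]
tool_rot: [[-0.178, 0.984, -0.002], [0.984, 0.178, -0.001], [-0.001, -0.002, -1.0]]
ft_force: [-4.4, -2.3, 1.0]
gripper_width: 20.0
finger_force: 59.2
t 10.2 press xyz -53.0 -155.1 155.3 yawerr 0.02 tilt [-0.0023 -0.001 ] F [-4.4 -2.3  1. ] w 20.0
lever est 0.5869855265802579 r 135.7377603388085
```

```bash
python3 -m creep '[[0,6,-4.4,0,0,0,0],[0,5.2,-4.3,0,0,0,0],[0,5.6,-3.9,0,0,0,0],[0,5.5,-3.7,0,0,0,0],[0,5.8,-3.2,0,0,0,0],[0,5.8,-3.2,0,0,0,0],[0,3,-1.5,0,0,0,0],[0,0,0,0,0,0,0],[0,0,0,0,0,0,0],[0,0,0,0,0,0,0]]'
python3 - <<'E'
from h import *
toolpress();lev();p,d=vision.capture("scene")
cv2.imwrite("pics/s3.png",cv2.resize(p[130:330,210:410,::-1],(600,600),interpolation=cv2.INTER_CUBIC))
E
```

```text
clock: 11.45
ee_pos: [584.1, -145.2, 179.8]
tool_rot: [[-0.179, 0.984, -0.008], [0.984, 0.179, -0.002], [-0.001, -0.008, -1.0]]
ft_force: [-10.6, -5.8, 5.0]
gripper_width: 19.7
finger_force: 59.4
t 11.45 press xyz -18.6 -155.3 179.8 yawerr 0.09 tilt [-0.0077 -0.0023] F [-10.6  -5.8   5. ] w 19.7
lever est 0.8990147022431905 r 135.90798411716287
```

View pics/s3.png

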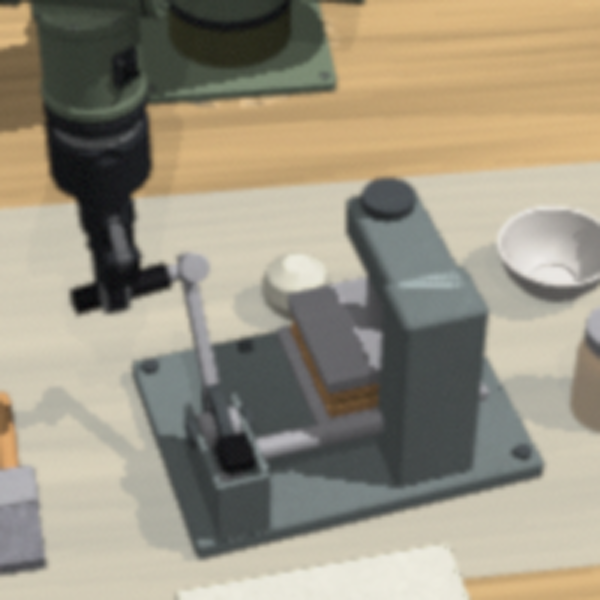

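The hinge cap has risen to crop (194,268). I compare it with the positions predicted for different lever angles.

Run:
```python
from h import *
p=np.load("press.npy");c,s=np.cos(p[2]),np.sin(p[2])
def q(t,r=28):
    x=40-130*np.cos(t)+r*np.sin(t);z=75+130*np.sin(t)+r*np.cos(t)
    return np.array(proj("scene",np.array([p[0]+c*x+s*90,p[1]+s*x-c*90,z])))
for t in(0,.6,.7,.75,.8,.84,.88,.92,.96):print(t,((q(t,34)-(210,130))*3).round(0))
```

```text
0 [178. 288.]
0.6 [188. 260.]
0.7 [191. 261.]
0.75 [193. 262.]
0.8 [195. 263.]
0.84 [196. 264.]
0.88 [198. 266.]
0.92 [199. 268.]
0.96 [201. 270.]
```

```bash
python3 -m creep '[[0,1.5,-1,0,0,0,0],[0,1.5,-1,0,0,0,0],[0,1.5,-1,0,0,0,0],[0,1,0,0,0,0,0],[0,0,0,0,0,0,0],[0,0,0,0,0,0,0],[0,0,0,0,0,0,0],[0,0,0,0,0,0,0],[0,0,0,0,0,0,0],[0,0,0,0,0,0,0]]'
python3 -c "
from h import *
toolpress();lev()"
```

```text
clock: 12.75
ee_pos: [589.4, -144.4, 182.4]
tool_rot: [[-0.18, 0.984, -0.008], [0.984, 0.18, -0.003], [-0.001, -0.009, -1.0]]
ft_force: [-9.8, -4.2, 4.2]
gripper_width: 19.8
finger_force: 59.1
t 12.75 press xyz -13.2 -155.4 182.4 yawerr 0.11 tilt [-0.0082 -0.0025] F [-9.8 -4.2  4.2] w 19.8
lever est 0.9427772484899839 r 136.00134924240697
```

```bash
python3 -m creep '[[0,0,0,0,0,0,1],[0,0,0,0,0,0,1],[0,0,0,0,0,0,1],[0,0,0,0,0,0,1],[0,0,0,0,0,0,1],[0,0,0,0,0,0,1],[0,-4,0,0,0,0,1],[0,-4,0,0,0,0,1],[0,0,-20,0,0,0,1],[0,0,-20,0,0,0,1]]'
python3 -m creep '[[0,0,-25,0,0,0,1],[0,0,-25,0,0,0,1],[0,0,0,0,0,0,1],[0,0,0,0,0,0,1],[0,0,0,0,0,0,1],[0,0,0,0,0,0,0],[0,0,0,0,0,0,0],[0,0,0,0,0,0,0],[0,0,0,0,0,0,0],[0,0,0,0,0,0,0]]'
python3 - <<'E'
from h import *
toolpress();p,d=vision.capture("scene")
cv2.imwrite("pics/s4.png",cv2.resize(p[130:330,210:410,::-1],(600,600),interpolation=cv2.INTER_CUBIC))
P=pts("scene",d);w=np.load("press.npy")
# hinge cap height from depth
for u in range(268,282,2): print(u,[tuple(P[v,u].round().astype(int)) for v in (214,218,222)])
E
```

```text
clock: 14.0
ee_pos: [584.9, -144.6, 221.3]
tool_rot: [[-0.177, 0.984, -0.001], [0.984, 0.177, 0.0], [0.0, -0.001, -1.0]]
ft_force: [0.7, -0.3, 0.0]
gripper_width: 85.3
finger_force: 0.0
clock: 15.25
ee_pos: [585.4, -144.6, 271.0]
tool_rot: [[-0.177, 0.984, 0.0], [0.984, 0.177, 0.0], [0.0, 0.0, -1.0]]
ft_force: [0.6, 0.0, 0.3]
gripper_width: 0.2
finger_force: 0.0
t 15.25 press xyz -17.2 -155.0 271.0 yawerr -0.05 tilt [0.0001 0.    ] F [0.6 0.  0.3] w 0.2
268 [(np.int64(333), np.int64(-89), np.int64(0)), (np.int64(569), np.int64(-99), np.int64(196)), (np.int64(573), np.int64(-99), np.int64(187))]
270 [(np.int64(333), np.int64(-84), np.int64(-1)), (np.int64(573), np.int64(-94), np.int64(199)), (np.int64(576), np.int64(-95), np.int64(190))]
272 [(np.int64(564), np.int64(-89), np.int64(203)), (np.int64(573), np.int64(-89), np.int64(199)), (np.int64(575), np.int64(-90), np.int64(188))]
274 [(np.int64(566), np.int64(-84), np.int64(205)), (np.int64(568), np.int64(-85), np.int64(193)), (np.int64(579), np.int64(-86), np.int64(191))]
276 [(np.int64(567), np.int64(-79), np.int64(205)), (np.int64(572), np.int64(-80), np.int64(197)), (np.int64(580), np.int64(-81), np.int64(191))]
278 [(np.int64(341), np.int64(-62), np.int64(3)), (np.int64(573), np.int64(-75), np.int64(197)), (np.int64(373), np.int64(-64), np.int64(2))]
280 [(np.int64(332), np.int64(-55), np.int64(-5)), (np.int64(358), np.int64(-57), np.int64(3)), (np.int64(369), np.int64(-59), np.int64(-2))]
```

View pics/s4.png

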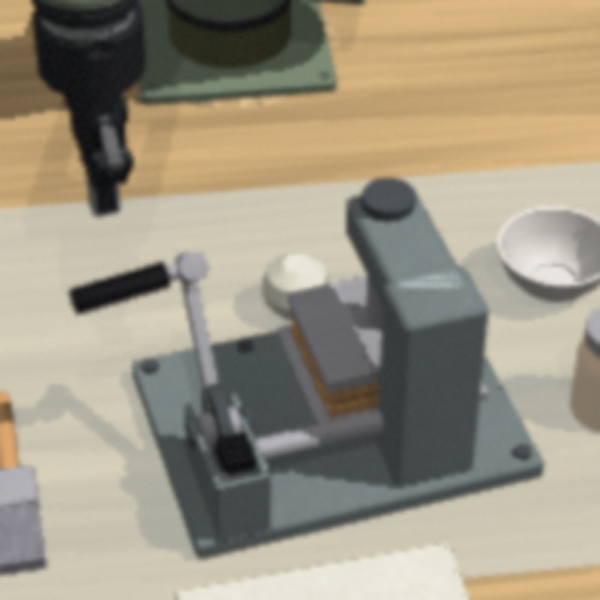

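The lever rests with its cap at crop (192,267), 190 mm up, which is the third notch. The handle is unfolded and the fingers are clear. Next the button.

```bash
python3 -m creep '[[16,26,0,0,0,0,0],[16,26,0,0,0,0,0],[16,26,0,0,0,0,0],[16,27,0,0,0,0,0],[0,0,30,0,0,0,0],[0,0,40,0,0,0,0],[0,0,40,0,0,0,0],[0,0,40,0,0,0,0],[0,0,0,0,0,0,0],[0,0,0,0,0,0,0]]'
python3 -c "
from h import *
toolpress()"
```

```text
clock: 16.55
ee_pos: [678.5, -63.2, 122.7]
tool_rot: [[-0.177, 0.984, 0.003], [0.984, 0.177, -0.0], [-0.001, 0.003, -1.0]]
ft_force: [0.7, 0.2, 0.6]
gripper_width: 0.1
finger_force: 0.0
t 16.55 press xyz 88.9 -91.3 122.7 yawerr -0.05 tilt [ 0.0028 -0.0002] F [0.7 0.2 0.6] w 0.1
```

```bash
python3 -m creep '[[0,0,10,0,0,0,0],[0,0,6,0,0,0,0],[0,0,6,0,0,0,0],[0,0,5,0,0,0,0],[0,0,1,0,0,0,0],[0,0,0,0,0,0,0],[0,0,0,0,0,0,0],[0,0,0,0,0,0,0],[0,0,0,0,0,0,0],[0,0,0,0,0,0,0]]'
python3 - <<'E'
from h import *
toolpress();p,d=vision.capture("scene")
cv2.imwrite("pics/s5.png",cv2.resize(p[130:330,210:410,::-1],(600,600),interpolation=cv2.INTER_CUBIC))
E
```

```text
clock: 17.8
ee_pos: [678.1, -63.1, 95.8]
tool_rot: [[-0.177, 0.984, 0.003], [0.984, 0.177, -0.0], [-0.001, 0.003, -1.0]]
ft_force: [-2.7, 0.2, 12.6]
gripper_width: 0.1
finger_force: 6.3
t 17.8 press xyz 88.5 -91.1 95.8 yawerr -0.05 tilt [ 0.003  -0.0002] F [-2.7  0.2 12.6] w 0.1
```

View pics/s5.png

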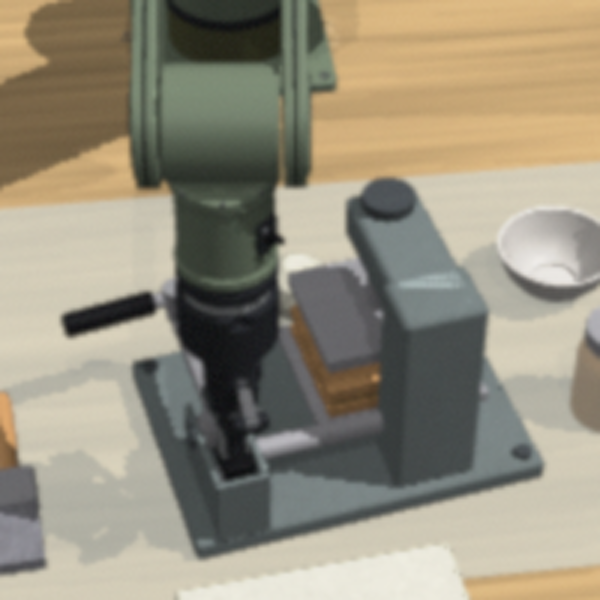

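The platen is back up and the handle is at its low position again, crop (65,322) to (160,300). Next I hold a little longer and retract.

```bash
python3 -m creep '[[0,0,0,0,0,0,0],[0,0,0,0,0,0,0],[0,0,0,0,0,0,0],[0,0,-10,0,0,0,0],[0,0,-30,0,0,0,0],[0,0,-50,0,0,0,0],[0,0,-50,0,0,0,0],[0,0,-40,0,0,0,0],[0,0,0,0,0,0,0],[0,0,0,0,0,0,0]]'
python3 - <<'E'
from h import *
toolpress();p,d=vision.capture("scene")
cv2.imwrite("pics/s6.png",cv2.resize(p[130:330,210:410,::-1],(600,600),interpolation=cv2.INTER_CUBIC))
E
```

```text
clock: 19.1
ee_pos: [676.8, -63.0, 271.6]
tool_rot: [[-0.177, 0.984, -0.002], [0.984, 0.177, 0.0], [0.001, -0.002, -1.0]]
ft_force: [-0.5, -0.2, -0.1]
gripper_width: 0.0
finger_force: 0.0
t 19.1 press xyz 87.2 -90.9 271.6 yawerr -0.04 tilt [-0.0023  0.0003] F [-0.5 -0.2 -0.1] w 0.0
```

View pics/s6.png

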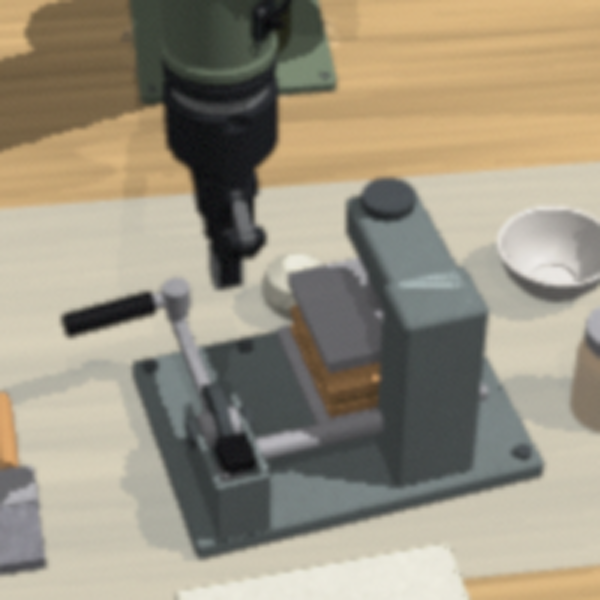

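The lever is down, with its cap at crop (175,297) as before. The handle is square, the button is out and the robot is clear, so I hand in.

```bash
python3 -c "
from station import ticket
print(ticket.close_job())"
```

```text
the job is handed in; nothing more can be done
None
```

I unfolded the handle, raised the lever to its third notch so the ratchet held it, then released it with the button; the last picture shows the lever down, the handle square and the robot clear, and I handed the job in at about 19 s (no verdict came back).

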